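# Open the sliding lid of a bench filter housing

## Task

Open the filter housing with the fingertips: press the orange snap tab down into the deck until the blue lid springs free, then push the lid by its rib off its seat, all the way onto the landing deck, so that the filter chamber is fully uncovered. Only press and push: do not lift or tip the lid, and leave the dropper bottle, the vial and the petri dish where they stand.

Things in the scene. Friction and masses are not known exactly. Their poses are not given: they have to be found in the camera images.
- filter_housing: Grey filter housing screwed to the worktop, 205 x 136 mm. Origin on the worktop under the centre of the seat; x axis along the slide direction of the lid (seat to landing deck), z up. Seat with the filter chamber (65 x 64 mm) from x = -43 to 41 mm, top at z = 40 mm; behind it a rear wall to x = -62 mm, 48 mm high, with two spring ejector pins that push on the lid.
- deck_centre (a point): Centre of the grey landing deck's top, 92 mm ahead of the housing's origin and 38.5 mm above it. The deck runs from x = 41 to 142 mm of the housing; its end stop is 44.5 mm high. At the seat (not here) dark lips, top at 54 mm, inner edges 52 mm either side of the middle, hold the lid's edges down, so it can only slide to +x.
- filter_lid: Loose blue lid: plate 80 (x) x 116 (y) x 8 mm, 0.22 kg. Origin under its centre, axes as the housing's; closed it lies at x = 0 to 2, z = 40 mm of the housing, its front edge blocked by the tab. With the tab down the pins push it 5 to 10 mm over the tab; it then stays free with the tab let go and slides with 1 to 3 N. It leaves the seat 81 mm ahead of its closed place; the end stop is at 102 mm.
- lid_rib (a point): Middle of the rear face of the lid's rib, the face to push on (towards +x of the housing). The rib is 64 mm wide across y, 7 mm thick, and stands from the lid's top (10 mm below this point) to 7 mm above this point; behind it are 27 mm of flat lid top. This point is 13 mm behind the lid's origin and 18 mm above it.
- tab_top (a point): Top of the orange snap tab, the place to press: middle across, 4 mm on the deck side of its centre. The tab is 36 mm (x) x 30 mm (y), its lid side at x = 41.5 mm of the housing, stands 8 mm above the deck, 46.5 mm above the worktop. A fingertip up to 28 mm thick along x fits there and leaves the lid room to spring.
- snap_tab (a joint): How far the tab is pressed down, m: 0 up, 0.008 flush with the deck, 0.0095 fully in. The lid is released beyond about 0.0065. Light spring: 2 to 5 N press it; it comes back up when let go unless the lid lies over it.
- dropper_bottle: Bystander: small glass dropper bottle with a red rubber bulb, 40 mm across, 119 mm high; origin under its centre. Leave it alone.
- vial: Bystander: glass vial with a black cap, 27 mm across, 56 mm high; origin under its centre. Leave it alone.
- petri_dish: Bystander: glass petri dish, 94 mm across, 17 mm high; origin under its centre. Leave it alone.
Things that resemble listed ones, but are neither listed nor needed, are in the scene too. Of the things that look like the filter_lid, the middle-sized one is meant.

How it is judged:
By the outcome, as a careful person would: the job done as asked, in the order asked, and still so for the second after the job is handed in, with the robot touching nothing.
It also fails if it takes over 35 s, if anything falls off the work surface, if the arm or the gripper's body presses on something with over 40 N, if the wrist force passes 120 N, or if a joint passes its speed limit or range.

## Robot

A 7-joint arm with a two-finger parallel gripper is mounted at the origin on a cart in front of the work surface, level with it; the furniture and walls round the work are solid. World frame = base frame: x ahead of the robot, y to its left, z up, the work surface at z = 0. Lengths are in m, angles in rad, forces in N, time in s.
With the tool pointing down it reaches from about 0.4 to 0.85 m from the base axis. Payload 4.5 kg.
Tool frame: the origin (TCP) lies midway between the tips of the shut fingers; the grasp point (between the pads) lies 19 mm behind it; z points along the fingers, y is the direction in which the jaws open and shut (so a half turn about z gives the same grasp; the last joint's range is limited). The gripper opens to 88 mm and grips with 3 to 60 N. Pads are 18 mm wide; open, the fingers measure 123 mm over their backs; the gripper's body (75 mm by 187 mm) begins 45 mm behind the grasp point.
Start: joints at [1.277, 0.689, -0.195, 1.565, 0.157, 0.902, -0.215], TCP at [0.201, -0.592, 0.239] pointing down, gripper open.
Joint ranges: [-3.01, 3.01], [-0.46, 2.08], [-1.47, 1.51], [0.13, 2.56], [-1, 4.14], [0.04, 2.09], [-2.66, 2.66]. Speed limits (rad/s): [2.57, 2.57, 3.14, 3.14, 3.14, 3.14, 3.14].

## Interface

Orientations are given as a unit quaternion [x, y, z, w].
In Python, from plant import r gives the robot as it stands. The module is installed in compiled form; this text tells all that it offers.
- The arm moves only by the tool carry_out, never from a script. Its argument "commands" is a list of rows, each a list of 6 numbers: the shift along the tool's x, y, z in m, then the turn, a rotation vector about the tool's x, y, z in degrees. In form: [[dx, dy, dz, wx, wy, wz], ...]. A call has 1 to 12 rows; each row is the pose to reach, as a shift and turn from the pose commanded when the call began, along the tool's axes at that moment; what a row does not reach only later rows make up. A row lasts 1/10 s, in which the tool goes at most 50 mm and 8.59 degrees, less where a joint would pass 70% of its speed; a pose out of reach is approached as far as the arm can. A call with a gripper value outside its range is refused whole. "fingers" is the closure in counts, from 0 (fully open) to 255 (shut), set as the call begins (left out, the last holds). The fingers move at their own pace and stop on an object; "grip_force" is the grip in N (left out, the last holds). Time passes only in rows, so rows that repeat a pose let the fingers close. It gives the time, the measured TCP pose, the force and the opening at its end, in the units of the state.
- r.get_state(): the state, without advancing time (a new reading comes with each control period).
- r.snapshot(name): name is "side" or "top" or "wrist"; returns a dict with "img" (420x560x3 uint8, blue, green, red), "intrinsics" (3x3 intrinsics, pixels), "k1" (the pictures are not rectified: a ray, as slopes to the right and down, at radius r is drawn at 1 + k1 r^2 times it, then the intrinsics apply), "extrinsics" (4x4, takes a point from camera to world coordinates); the wrist camera has in their place "tool_from_camera" (4x4, takes a point from camera to tool coordinates, whose origin is the TCP and whose axes are the flange's). Camera axes: x right, y down, z forward; pixel columns grow to the right and rows downward; lengths in m; the calibration is good to about 2 mm. A picture is of the moment at which its call begins: read the wrist's pose just before it. There is no depth.
- r.finish_job(): hands the job in, once; it reports no verdict.
Trained networks look in a picture, given as the dict that the camera call returned (one of the last four; its "shot" number tells which), for a name from the list of things; names that differ only in an ending like _2 or _b are one class to them, and where a whole thing is asked for, a point or a joint stands for the part that bears it (a point fixed in the world has none). Each returns a list of dicts, best first, with "p" (0 to 1); they miss things now and then, are a little off and sometimes report something else, mostly with a low value. They report only what shows in the picture. A call takes as long as a camera call. They do not tell look-alikes from the thing itself.
- r.spot_in(picture, label): "xyz" ([x, y, z] in m, in world coordinates, good to about 4 mm: the middle of the surface that is visible of it).
- r.spot_point(picture, label): "xyz" ([x, y, z] in m, in world coordinates, good to about 4 mm: a listed point, or the origin of a listed thing).
The state is a dict: "clock": time; "q": joint angles; "qd": joint speeds; "joint_torque": joint torques, N m; "tool_pos": TCP position; "eef_rot": TCP orientation; "contact_force": force on the tool from outside, world axes, zero at the start; "moment": the same for the moment, N m; "opening": opening from 0.0 (shut) to 1.0 (fully open).
Only numpy, scipy, OpenCV 4.12 (cv2) and the standard library are available. Lean on these libraries where they do the work, as an engineer would, in place of code of your own. Each camera call takes 0.05 s, during which the arm holds its last target.

## Working session

There is one attempt and no reset: what is moved stays moved. The work goes in short steps, Python scripts to look and compute and a tool call to move; the robot and the scene stay as the last step left them, time stands still between calls to the robot, and variables do not carry over. Pictures are saved under pics/ and viewed, and the job is handed in when it is done.

Besides the shell and the picture viewer there is one more tool, called as a command line: name --pt "numbers of a row" for each row, then --argument value for the rest. carry_out: Moves the arm, as the interface text tells. Its arguments: {"type":"object","properties":{"commands":{"type":"array","items":{"type":"array","items":{"type":"number"}}},"fingers":{"type":"number"},"grip_force":{"type":"number"}},"required":["commands"]}

```bash
mkdir -p pics
python3 - <<'E'
from plant import r
import cv2
s=r.get_state(); print({k:s[k] for k in('clock','tool_pos','eef_rot','contact_force','opening')})
for n in('side','top'):
    p=r.snapshot(n); cv2.imwrite(f'pics/{n}0.png',p['img'])
    print(n,p['intrinsics'],p['k1'],p['extrinsics'])
    for l in('filter_housing','deck_centre','filter_lid','lid_rib','tab_top','dropper_bottle','vial','petri_dish'):
        print(l,[(d['p'],[round(v,4) for v in d['xyz']]) for d in r.spot_point(p,l)])
E
```

```text
{'clock': 0.0, 'tool_pos': array([ 0.20092268, -0.59112224,  0.23788763]), 'eef_rot': array([ 9.86596522e-01,  1.63175944e-01, -2.32537233e-04, -9.27679367e-04]), 'contact_force': array([-0.01775271,  0.38552306, -1.13014897]), 'opening': 1.005328372090795}
side [[502.626526     0.         281.41220586]
 [  0.         502.626526   213.58918582]
 [  0.           0.           1.        ]] -0.009656298912737808 [[-0.99498409 -0.03596027  0.09334623  0.45853001]
 [-0.09999544  0.383214   -0.91823088  1.01371111]
 [-0.00275175 -0.92295931 -0.3848877   0.49976263]
 [ 0.          0.          0.          1.        ]]
filter_housing [(0.85, [0.5833, -0.0306, 0.0035])]
deck_centre [(0.8, [0.5696, -0.1205, 0.0402])]
filter_lid [(0.7, [0.5483, -0.2984, -0.0003]), (0.6, [0.5896, -0.0305, 0.0389])]
lid_rib [(0.84, [0.5869, -0.0207, 0.0605]), (0.68, [0.5572, -0.2951, 0.0133]), (0.39, [0.439, -0.0826, 0.0018])]
tab_top [(0.47, [0.5735, -0.0897, 0.0466])]
dropper_bottle [(0.84, [0.7146, -0.0702, -0.0048])]
vial [(0.58, [0.4415, -0.0771, 0.0027])]
petri_dish [(0.56, [0.6555, 0.1054, 0.0025])]
top [[403.18920835   0.         280.9527366 ]
 [  0.         403.18920835 213.99868619]
 [  0.           0.           1.        ]] -0.021927734004103874 [[-0.02235827 -0.98659172  0.16166904  0.44301611]
 [-0.99957252  0.02510721  0.01498033 -0.01068489]
 [-0.01883852 -0.161265   -0.98673133  0.90326946]
 [ 0.          0.          0.          1.        ]]
filter_housing []
deck_centre [(0.73, [0.5722, -0.1179, 0.0392])]
filter_lid [(0.9, [0.5789, -0.0329, 0.039]), (0.57, [0.4257, 0.1753, 0.0031])]
lid_rib [(0.86, [0.5512, -0.2971, 0.0145]), (0.85, [0.431, 0.1608, 0.0289]), (0.74, [0.589, -0.0239, 0.0556])]
tab_top [(0.71, [0.5761, -0.0883, 0.0486])]
dropper_bottle [(0.56, [0.7197, -0.0709, -0.0021])]
vial [(0.58, [0.4428, -0.0803, 0.0005])]
petri_dish [(0.96, [0.6626, 0.1069, -0.0043])]
```

View pics/side0.png

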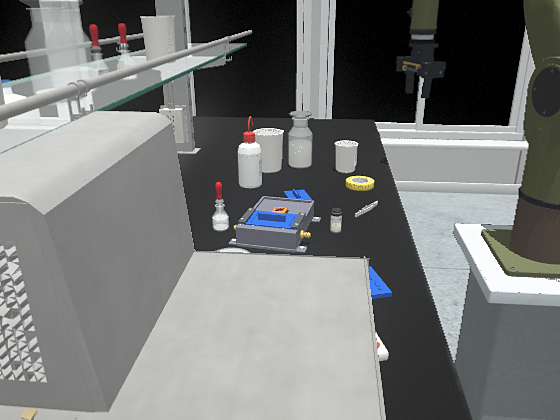

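View pics/top0.png

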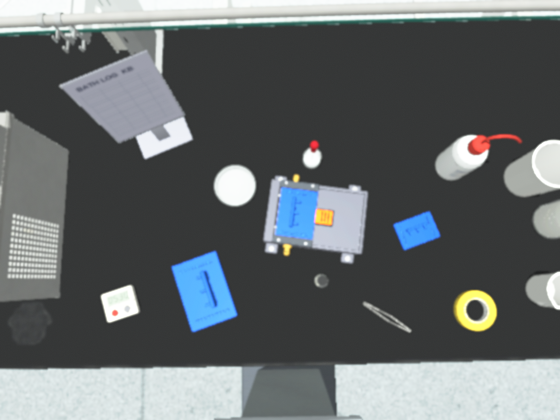

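```bash
python3 - <<'E'
import cv2
a=cv2.imread('pics/top0.png')[165:275,250:390]
cv2.imwrite('pics/crop0.png',cv2.resize(a,None,fx=5.5,fy=5.4,interpolation=cv2.INTER_CUBIC))
E
cat > h.py <<'E'
import numpy as np,cv2
from plant import r
def ray(p,uv,T=None):
    K=p['intrinsics'];T=p['extrinsics'] if T is None else T
    d=np.array([(uv[0]-K[0,2])/K[0,0],(uv[1]-K[1,2])/K[1,1]]);s=d.copy()
    for _ in range(10): s=d/(1+p['k1']*(s@s))
    v=T[:3,:3]@np.array([*s,1]);return T[:3,3],v
def onz(p,uv,z,T=None):
    o,v=ray(p,uv,T);return o+v*(z-o[2])/v[2]
def proj(p,X,T=None):
    K=p['intrinsics'];T=p['extrinsics'] if T is None else T
    c=np.linalg.inv(T)@np.append(X,1);s=c[:2]/c[2];s=s*(1+p['k1']*(s@s));return K[0,0]*s[0]+K[0,2],K[1,1]*s[1]+K[1,2]
E
```

```text
(no output)
```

View pics/crop0.png

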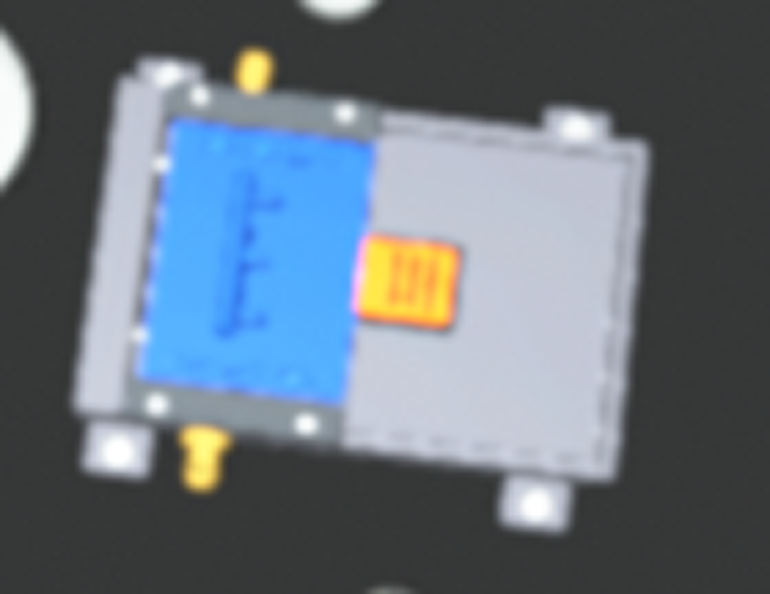

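The blue lid at top-picture (295,212) sits on the grey housing. A smaller blue look-alike is at (417,230) and a larger one at (204,291). The middle-sized lid on the seat is the one meant, and the crop shows it closed against the orange tab (about (324,217)).

Run:
```python
from h import *
from scipy.optimize import least_squares
p=r.snapshot('top')
c=lambda x,y:(250+(x+.5)/5.5-.5,165+(y+.5)/5.4-.5)
# housing (x,y,z), pixels ; slide +x = right in image; y left of it = up in image
obs=[((-62,68,48),c(118,75)),((-62,-68,48),c(75,410)),((142,68,44.5),c(648,143)),((142,-68,44.5),c(612,478)),
((41.5,15,46.5),c(362,234)),((41.5,-15,46.5),c(355,315)),((77.5,15,46.5),c(460,243)),((77.5,-15,46.5),c(450,328))]
def H(t,X): 
    a=t[2];return np.array([t[0]+X[0]*np.cos(a)-X[1]*np.sin(a),t[1]+X[0]*np.sin(a)+X[1]*np.cos(a),X[2]])
f=lambda t:np.concatenate([np.array(proj(p,H(t,np.array(X)/1e3)))-u for X,u in obs])
s=least_squares(f,[.58,-.03,-1.6],loss='soft_l1');print(s.x,np.degrees(s.x[2]));print(f(s.x).reshape(-1,2).round(1))
for n,X in(('deck',(92,0,38.5)),('tab',(63.5,0,46.5)),('rib',(-12,0,58)),('org',(0,0,0))):print(n,H(s.x,np.array(X)/1e3).round(4))
st=r.get_state();print(st['clock'])
```

```text
[ 0.58466925 -0.0308486  -1.72412753] -98.78523073139415
[[ 1.   0.4]
 [ 0.2 -0. ]
 [-2.3 -0.3]
 [-2.  -0.1]
 [ 0.9  0.7]
 [ 0.6 -0.6]
 [-0.3  1.1]
 [ 0.  -0.9]]
deck [ 0.5706 -0.1218  0.0385]
tab [ 0.575  -0.0936  0.0465]
rib [ 0.5865 -0.019   0.058 ]
org [ 0.5847 -0.0308  0.    ]
0.95
```

carry_out --pt "0.524 -0.379 0 0 0 -62.4" --pt "0.524 -0.379 0 0 0 -62.4" --pt "0.524 -0.379 0 0 0 -62.4" --pt "0.524 -0.379 0 0 0 -62.4" --pt "0.524 -0.379 0 0 0 -62.4" --pt "0.524 -0.379 0 0 0 -62.4" --pt "0.524 -0.379 0 0 0 -62.4" --pt "0.524 -0.379 0 0 0 -62.4" --pt "0.524 -0.379 0 0 0 -62.4" --pt "0.524 -0.379 0 0 0 -62.4" --pt "0.524 -0.379 0 0 0 -62.4" --pt "0.524 -0.379 0 0 0 -62.4" --fingers 255 --grip_force 20

```text
clock: 2.15
tool_pos: [0.5493, -0.1007, 0.2389]
eef_rot: [0.759, 0.651, -0.0, 0.0]
contact_force: [1.3, -0.7, 0.0]
opening: 0.002
```

carry_out --pt "0.04 0.02 0 0 0 0" --pt "0.04 0.02 0 0 0 0" --pt "0.04 0.02 0 0 0 0"

```text
clock: 2.45
tool_pos: [0.5744, -0.0649, 0.2385]
eef_rot: [0.759, 0.652, -0.0, -0.0]
contact_force: [-0.1, 0.0, 0.4]
opening: 0.006
```

```bash
cat >> h.py <<'E'
from scipy.spatial.transform import Rotation as R
def wrist():
    s=r.get_state();p=r.snapshot('wrist');T=np.eye(4);T[:3,:3]=R.from_quat(s['eef_rot']).as_matrix();T[:3,3]=s['tool_pos']
    p['extrinsics']=T@p['tool_from_camera'];return s,p
E
python3 - <<'E'
from h import *
s,p=wrist();print(s['clock'],s['tool_pos'],R.from_quat(s['eef_rot']).as_matrix().round(3));print(p['extrinsics'].round(3))
cv2.imwrite('pics/w1.png',p['img'])
for l in('filter_lid','lid_rib','tab_top','deck_centre'):print(l,[(d['p'],np.round(d['xyz'],4)) for d in r.spot_point(p,l)])
E
```

```text
2.45 [ 0.57436574 -0.06485662  0.23854627] [[ 0.151  0.989 -0.   ]
 [ 0.989 -0.151 -0.   ]
 [-0.    -0.    -1.   ]]
[[ 0.988 -0.145 -0.046  0.586]
 [-0.152 -0.942 -0.298  0.012]
 [-0.     0.301 -0.953  0.386]
 [ 0.     0.     0.     1.   ]]
filter_lid [(0.79, array([ 0.581 , -0.0321,  0.0431]))]
lid_rib [(0.61, array([ 0.5877, -0.0147,  0.0583]))]
tab_top [(0.65, array([ 0.5815, -0.095 ,  0.0455]))]
deck_centre [(0.9, array([ 0.5746, -0.1183,  0.038 ]))]
```

View pics/w1.png

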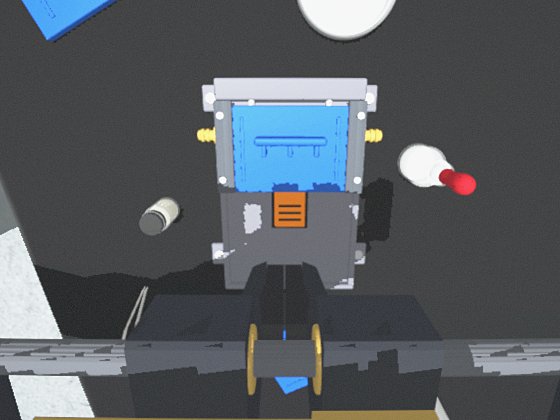

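Run:
```python
import cv2
a=cv2.imread('pics/w1.png')[70:295,190:390]
cv2.imwrite('pics/w1c.png',cv2.resize(a,None,fx=2.65,fy=2.65,interpolation=cv2.INTER_CUBIC))
```

```text
(no output)
```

View pics/w1c.png

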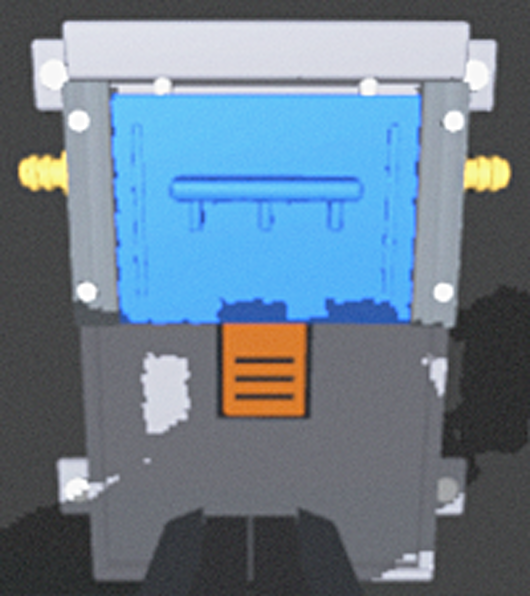

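Run:
```python
from h import *
from scipy.optimize import least_squares
s0,p=wrist()
c=lambda x,y:(190+(x+.5)/2.65-.5,70+(y+.5)/2.65-.5)
obs=[((-62,-68,48),c(64,22)),((-62,68,48),c(468,22)),((142,-68,44.5),c(95,581)),((142,68,44.5),c(433,581)),
((41.5,-15,46.5),c(219,323)),((41.5,15,46.5),c(309,323)),((77.5,-15,46.5),c(223,416)),((77.5,15,46.5),c(307,416))]
def H(t,X):
    a=t[2];return np.array([t[0]+X[0]*np.cos(a)-X[1]*np.sin(a),t[1]+X[0]*np.sin(a)+X[1]*np.cos(a),X[2]])
f=lambda t:np.concatenate([np.array(proj(p,H(t,np.array(X)/1e3)))-u for X,u in obs])
s=least_squares(f,[.58,-.03,-1.7],loss='soft_l1');print(s.x,np.degrees(s.x[2]));print(f(s.x).reshape(-1,2).round(1))
t=s.x
Rt=R.from_quat(s0['eef_rot']).as_matrix()
for n,X in(('deck',(92,0,38.5)),('tab',(63.5,0,46.5)),('rib',(-12,0,58)),('org',(0,0,0))):
    w=H(t,np.array(X)/1e3);print(n,w.round(4),'tool delta',(Rt.T@(w-s0['tool_pos'])).round(4))
a=np.degrees(np.arctan2(Rt[1,0],Rt[0,0]));print(a, s0['clock'])
```

```text
[ 0.58410359 -0.03362438 -1.72746401] -98.97639686344381
[[-0.9  0.3]
 [ 1.   0.2]
 [-0.4 -5.1]
 [ 0.4 -5.3]
 [ 1.9  0.4]
 [-1.1  0.3]
 [ 0.7  0.3]
 [-1.   0.3]]
deck [ 0.5697 -0.1245  0.0385] tool delta [-0.0563  0.0052  0.2003]
tab [ 0.5742 -0.0963  0.0465] tool delta [-0.0279  0.0052  0.1922]
rib [ 0.586  -0.0218  0.058 ] tool delta [0.0476 0.0052 0.1806]
org [ 0.5841 -0.0336  0.    ] tool delta [0.0357 0.0053 0.2386]
81.01788187518726 2.7
```

carry_out --pt "-0.028 0.005 0.08 0 0 0" --pt "-0.028 0.005 0.12 0 0 0" --pt "-0.028 0.005 0.15 0 0 0" --pt "-0.028 0.005 0.17 0 0 0" --pt "-0.028 0.005 0.18 0 0 0" --pt "-0.028 0.005 0.18 0 0 0"

```text
clock: 3.35
tool_pos: [0.5743, -0.0946, 0.058]
eef_rot: [0.76, 0.65, -0.001, -0.001]
contact_force: [-0.3, -0.1, 0.3]
opening: 0.007
```

Run:
```python
from h import *
s,p=wrist();print(s['clock'],s['tool_pos'],s['contact_force'])
cv2.imwrite('pics/w2.png',p['img'])
q=r.snapshot('side');cv2.imwrite('pics/s2.png',cv2.resize(q['img'][150:270,200:360],None,fx=5,fy=5,interpolation=cv2.INTER_CUBIC))
```

```text
3.35 [ 0.57428338 -0.09458528  0.05800137] [-0.27968782 -0.08580505  0.25213991]
```

View pics/w2.png

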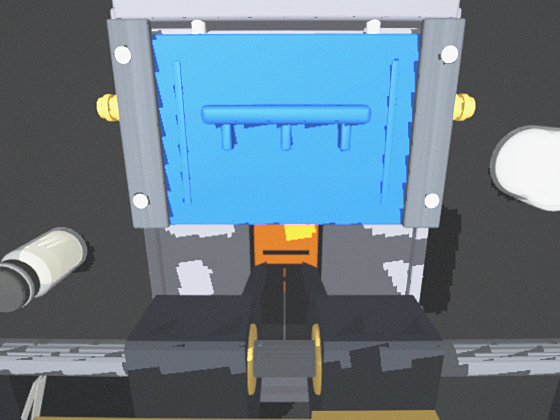

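View pics/s2.png

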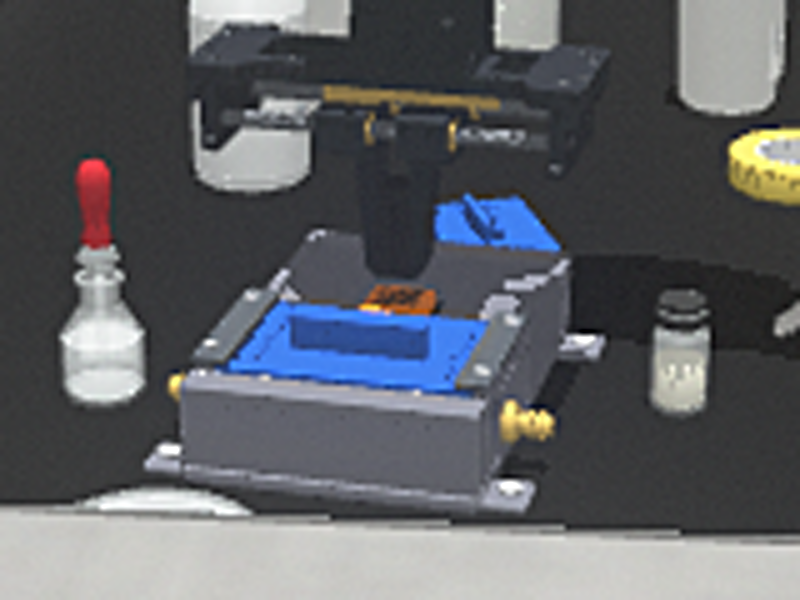

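The finger is centred over the tab in the wrist view (seen at (285,250)). Next I press in small steps.

carry_out --pt "-0.0015 0 0.006 0 0 0" --pt "-0.0015 0 0.012 0 0 0" --pt "-0.0015 0 0.016 0 0 0" --pt "-0.0015 0 0.019 0 0 0" --pt "-0.0015 0 0.019 0 0 0" --pt "-0.0015 0 0.019 0 0 0"

```text
clock: 4.05
tool_pos: [0.5744, -0.0957, 0.0396]
eef_rot: [0.759, 0.651, -0.0, -0.0]
contact_force: [0.6, -0.3, 0.3]
opening: 0.005
```

Run:
```python
from h import *
s,p=wrist();print(s['clock'],s['tool_pos'],s['contact_force'])
cv2.imwrite('pics/w3.png',p['img'])
for l in('lid_rib','filter_lid'):print(l,[(d['p'],np.round(d['xyz'],4)) for d in r.spot_point(p,l)])
```

```text
4.05 [ 0.57442489 -0.0956755   0.0396109 ] [ 0.55446163 -0.28527511  0.29127401]
lid_rib [(0.96, array([ 0.5845, -0.0294,  0.0573]))]
filter_lid [(0.7, array([ 0.5825, -0.0432,  0.0406]))]
```

View pics/w3.png

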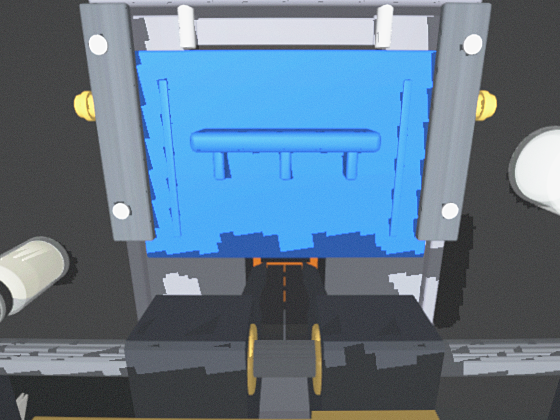

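The lid has sprung forward: the pins show at (187,25) and (383,25), and its front edge lies over the tab. Next I lift straight up and measure the rib again.

carry_out --pt "-0.001 0 -0.01 0 0 0" --pt "-0.001 0 -0.03 0 0 0" --pt "-0.001 0 -0.06 0 0 0" --pt "0.04 0 -0.07 0 0 0" --pt "0.08 0 -0.07 0 0 0" --pt "0.095 0 -0.07 0 0 0" --pt "0.095 0 -0.07 0 0 0" --pt "0.095 0 -0.07 0 0 0"

```text
clock: 5.0
tool_pos: [0.5886, -0.0037, 0.1096]
eef_rot: [0.76, 0.65, -0.001, 0.0]
contact_force: [-0.0, -0.3, -0.1]
opening: 0.01
```

Run:
```python
from h import *
s,p=wrist();print(s['clock'],s['tool_pos'],s['contact_force'])
cv2.imwrite('pics/w4.png',p['img'])
q=r.snapshot('top');cv2.imwrite('pics/t4.png',cv2.resize(q['img'][165:275,250:390],None,fx=5.5,fy=5.4,interpolation=cv2.INTER_CUBIC))
g=r.snapshot('side');cv2.imwrite('pics/s4.png',cv2.resize(g['img'][150:270,200:360],None,fx=5,fy=5,interpolation=cv2.INTER_CUBIC))
for n in(p,q,g):
  for l in('lid_rib','filter_lid'):print(l,[(d['p'],np.round(d['xyz'],4)) for d in r.spot_point(n,l)])
```

```text
5.0 [ 0.58862375 -0.00366013  0.10959952] [-0.02277541 -0.30082335 -0.10818121]
lid_rib [(0.63, array([ 0.5841, -0.0276,  0.0596]))]
filter_lid [(0.79, array([ 0.5842, -0.0437,  0.0406]))]
lid_rib [(0.94, array([0.4299, 0.1618, 0.0274]))]
filter_lid [(0.8, array([ 0.4208,  0.1786, -0.    ]))]
lid_rib [(0.71, array([ 0.5544, -0.2931,  0.0144])), (0.57, array([ 0.5832, -0.0299,  0.0569]))]
filter_lid [(0.72, array([ 0.5474, -0.2949, -0.0008])), (0.68, array([ 0.5874, -0.0398,  0.0378]))]
```

View pics/t4.png

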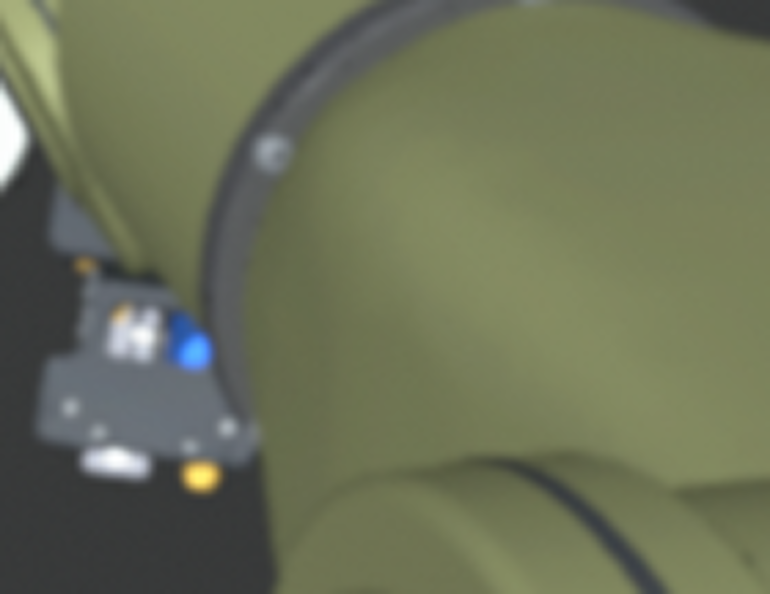

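View pics/s4.png

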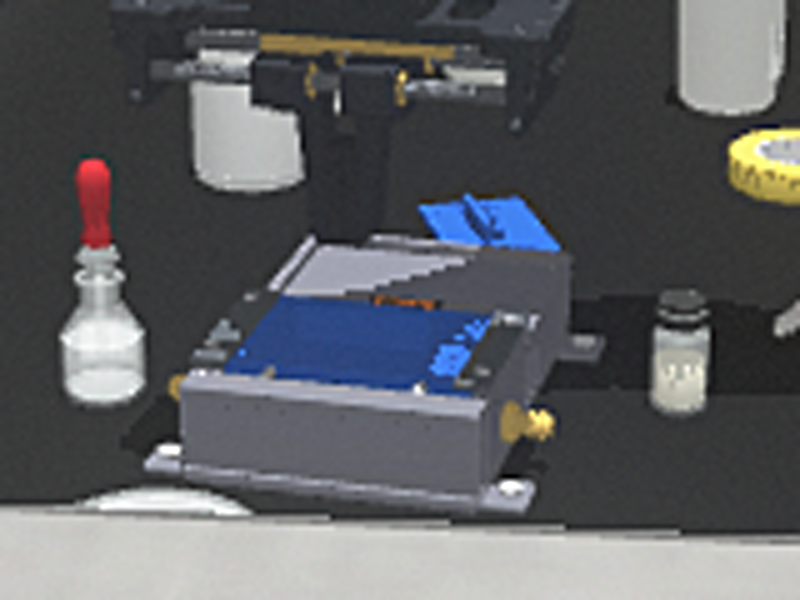

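View pics/w4.png

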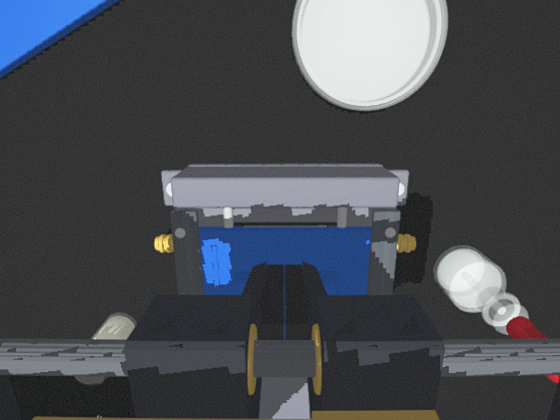

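carry_out --pt "-0.013 0 0.0 0 0 0" --pt "-0.013 0 0.025 0 0 0" --pt "-0.013 0 0.042 0 0 0" --pt "-0.013 0 0.05 0 0 0" --pt "-0.013 0 0.055 0 0 0" --pt "-0.013 0 0.055 0 0 0"

```text
clock: 6.05
tool_pos: [0.5871, -0.0151, 0.0545]
eef_rot: [0.759, 0.651, -0.0, -0.0]
contact_force: [0.0, -0.6, 0.7]
opening: 0.007
```

Run:
```python
from h import *
s,p=wrist();print(s['clock'],s['tool_pos'],s['contact_force'])
g=r.snapshot('side');cv2.imwrite('pics/s5.png',cv2.resize(g['img'][150:270,200:360],None,fx=5,fy=5,interpolation=cv2.INTER_CUBIC))
```

```text
6.05 [ 0.5870806  -0.01505925  0.05449683] [ 0.02541039 -0.57350161  0.71043761]
```

View pics/s5.png

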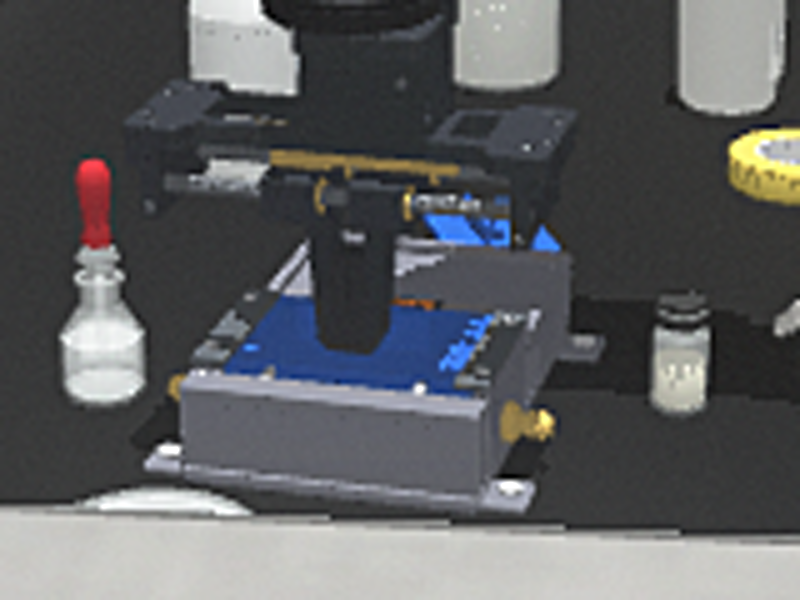

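carry_out --pt "-0.004 0 0 0 0 0" --pt "-0.008 0 0 0 0 0" --pt "-0.012 0 0 0 0 0" --pt "-0.017 0 0 0 0 0" --pt "-0.023 0 0 0 0 0" --pt "-0.029 0 0 0 0 0" --pt "-0.035 0 0 0 0 0" --pt "-0.041 0 0 0 0 0" --pt "-0.045 0 0 0 0 0"

```text
clock: 7.05
tool_pos: [0.5797, -0.0607, 0.0545]
eef_rot: [0.76, 0.65, -0.001, 0.0]
contact_force: [0.6, 1.2, -1.4]
opening: 0.008
```

Run:
```python
from h import *
s,p=wrist();print(s['clock'],s['tool_pos'],s['contact_force'])
cv2.imwrite('pics/w6.png',p['img'])
g=r.snapshot('side');cv2.imwrite('pics/s6.png',cv2.resize(g['img'][150:270,200:360],None,fx=5,fy=5,interpolation=cv2.INTER_CUBIC))
for n in(p,g):
  for l in('lid_rib','filter_lid'):print(l,[(d['p'],np.round(d['xyz'],4)) for d in r.spot_point(n,l)])
```

```text
7.05 [ 0.57969711 -0.06070629  0.05446129] [ 0.57678771  1.21210404 -1.37490112]
lid_rib [(0.61, array([ 0.5767, -0.0703,  0.0549])), (0.2, array([ 0.4399, -0.0771, -0.0016]))]
filter_lid [(0.83, array([ 0.5728, -0.0843,  0.0429]))]
lid_rib [(0.95, array([ 0.5762, -0.072 ,  0.0586])), (0.75, array([ 0.5562, -0.2951,  0.0111]))]
filter_lid [(0.66, array([ 0.5784, -0.0841,  0.0377])), (0.5, array([ 0.5478, -0.2995, -0.    ]))]
```

View pics/s6.png

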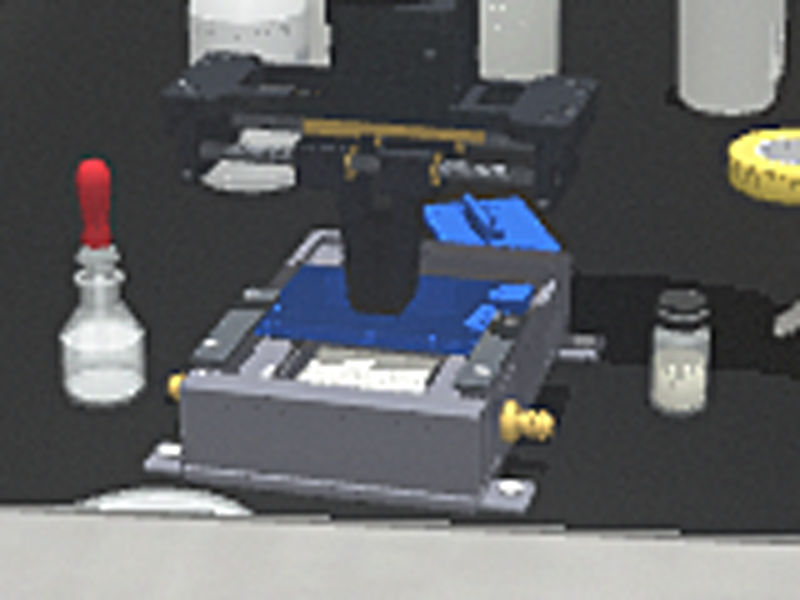

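View pics/w6.png

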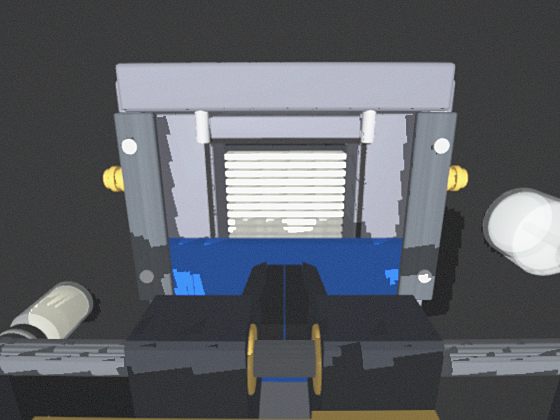

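carry_out --pt "-0.005 0 0 0 0 0" --pt "-0.01 0 0 0 0 0" --pt "-0.015 0 0 0 0 0" --pt "-0.02 0 0 0 0 0" --pt "-0.025 0 0 0 0 0" --pt "-0.03 0 0 0 0 0" --pt "-0.035 0 0 0 0 0" --pt "-0.04 0 0 0 0 0" --pt "-0.043 0 0 0 0 0" --pt "-0.045 0 0 0 0 0" --pt "-0.045 0 0 0 0 0"

```text
clock: 8.45
tool_pos: [0.5733, -0.1042, 0.0548]
eef_rot: [0.76, 0.65, -0.0, 0.0]
contact_force: [-0.0, 1.5, -0.2]
opening: 0.009
```

Run:
```python
from h import *
s,p=wrist();print(s['clock'],s['tool_pos'],s['contact_force'])
cv2.imwrite('pics/w7.png',p['img'])
g=r.snapshot('side');cv2.imwrite('pics/s7.png',cv2.resize(g['img'][150:270,200:360],None,fx=5,fy=5,interpolation=cv2.INTER_CUBIC))
for n in(p,g):
  for l in('lid_rib','filter_lid'):print(l,[(d['p'],np.round(d['xyz'],4)) for d in r.spot_point(n,l)])
```

```text
8.45 [ 0.57332502 -0.10420444  0.05475172] [-0.04889406  1.52834965 -0.20694188]
lid_rib [(0.7, array([ 0.568 , -0.1152,  0.055 ]))]
filter_lid [(0.67, array([ 0.5687, -0.1293,  0.0405]))]
lid_rib [(0.75, array([ 0.5736, -0.1147,  0.0572])), (0.69, array([ 0.5599, -0.2959,  0.0145])), (0.18, array([ 0.5704, -0.118 ,  0.0416]))]
filter_lid [(0.65, array([ 0.5741, -0.1265,  0.038 ])), (0.57, array([ 0.5448, -0.2992, -0.0007]))]
```

View pics/s7.png

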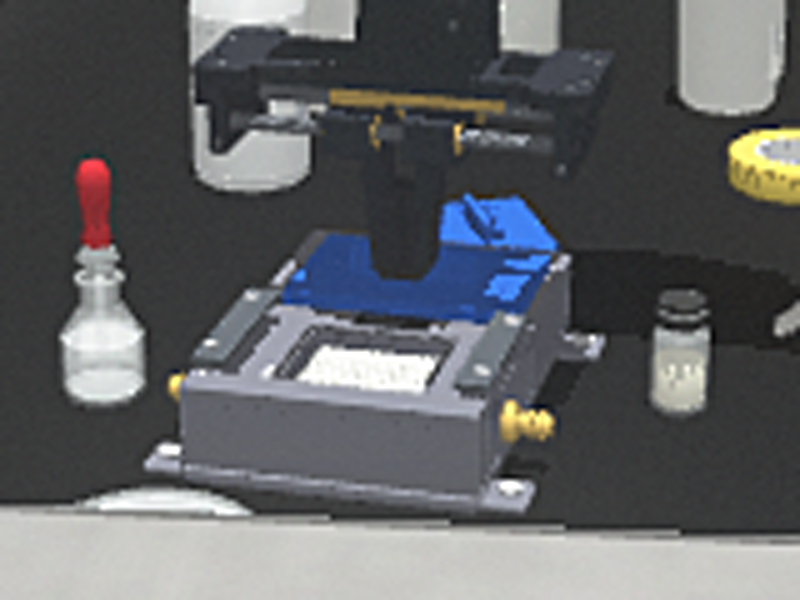

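View pics/w7.png

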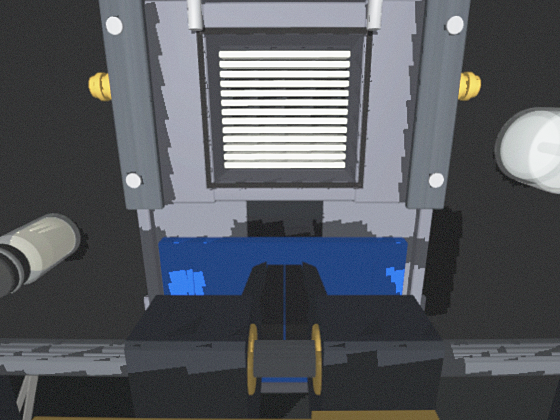

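The chamber is uncovered and the lid is on the deck, about 10 mm clear of the seat edge. Next I back off, lift and move away.

carry_out --pt "0.003 0 0 0 0 0" --pt "0.004 0 0 0 0 0" --pt "0.004 0 -0.02 0 0 0" --pt "0.004 0 -0.06 0 0 0" --pt "0.004 0 -0.1 0 0 0" --pt "0.004 0 -0.15 0 0 0" --pt "-0.04 -0.04 -0.18 0 0 0" --pt "-0.09 -0.08 -0.18 0 0 0" --pt "-0.13 -0.1 -0.18 0 0 0" --pt "-0.18 -0.12 -0.18 0 0 0" --pt "-0.22 -0.14 -0.18 0 0 0" --pt "-0.25 -0.15 -0.18 0 0 0"

```text
clock: 9.95
tool_pos: [0.3869, -0.326, 0.235]
eef_rot: [0.759, 0.651, -0.0, 0.0]
contact_force: [0.9, -0.9, -0.2]
opening: 0.006
```

Run:
```python
from h import *
s=r.get_state();print(s['clock'],s['tool_pos'],s['contact_force'])
q=r.snapshot('top');cv2.imwrite('pics/t8.png',q['img'])
g=r.snapshot('side');cv2.imwrite('pics/s8.png',cv2.resize(g['img'][150:270,200:360],None,fx=5,fy=5,interpolation=cv2.INTER_CUBIC))
for n in(q,g):
  for l in('lid_rib','filter_lid','dropper_bottle','vial','petri_dish'):print(l,[(d['p'],np.round(d['xyz'],4)) for d in r.spot_point(n,l)])
```

```text
9.95 [ 0.38688887 -0.32599354  0.23500888] [ 0.93022738 -0.89948876 -0.20602513]
lid_rib [(0.94, array([0.4285, 0.1599, 0.0257])), (0.84, array([ 0.5545, -0.2998,  0.0144])), (0.7, array([ 0.573 , -0.1164,  0.0547]))]
filter_lid [(0.91, array([ 0.5676, -0.1287,  0.0376])), (0.76, array([ 0.5457, -0.3004, -0.0019])), (0.69, array([ 0.425 ,  0.1778, -0.0005]))]
dropper_bottle [(0.75, array([ 0.7142, -0.0714, -0.0011]))]
vial [(0.54, array([ 0.4447, -0.0815, -0.0014]))]
petri_dish [(0.7, array([ 0.6589,  0.1092, -0.0014]))]
lid_rib [(0.76, array([ 0.5585, -0.2953,  0.0131])), (0.56, array([ 0.5662, -0.1152,  0.0582]))]
filter_lid [(0.6, array([ 5.460e-01, -2.963e-01, -3.000e-04]))]
dropper_bottle [(0.78, array([ 0.7174, -0.0713, -0.0029])), (0.18, array([ 0.5673, -0.1155,  0.0549]))]
vial [(0.62, array([ 0.439 , -0.079 ,  0.0028]))]
petri_dish [(0.41, array([6.569e-01, 1.048e-01, 6.000e-04]))]
```

View pics/s8.png

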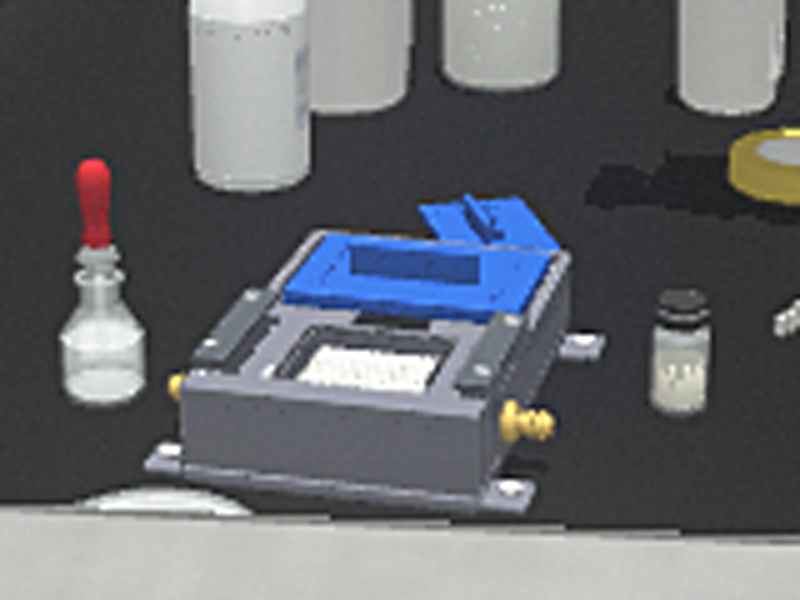

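View pics/t8.png

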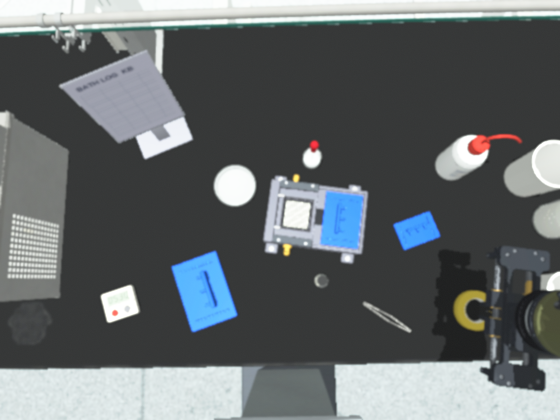

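The lid lies flat on the landing deck (top picture (343,220)) with the chamber open at (297,214). The bystanders have not moved.

carry_out --pt "0 0 0 0 0 0" --pt "0 0 0 0 0 0" --pt "0 0 0 0 0 0"

```text
clock: 10.85
tool_pos: [0.3885, -0.3249, 0.2347]
eef_rot: [0.759, 0.651, -0.0, 0.0]
contact_force: [0.0, -0.1, 1.0]
opening: 0.001
```

Run:
```python
from plant import r
s=r.get_state();print(s['clock'],abs(s['qd']).max());print(r.finish_job())
```

```text
10.85 0.0018938589220400324
the job is handed in; nothing more can be done
None
```

The filter housing is open. With the fingers shut, I pressed the orange tab down until the lid sprang forward. I then pushed the lid by its rib about 90 mm along the slide, backed off and lifted clear. I handed the job in at about 11 s.

- **Lid and chamber:** the last side and top pictures show the middle-sized lid lying flat on the landing deck. It is roughly 10 mm clear of the seat, and the chamber is fully uncovered.
- **Bystanders:** the dropper bottle, vial and petri dish are where they were, within the networks' accuracy of about 4 mm.
- **Forces:** readings at the end of each move never exceeded about 2 N; I did not read the force during the moves.

Two checks disagreed or fell short:
- **Housing length:** my fit of the housing's pose was 2 px off at the deck's end stop in the top picture and 5 px in the wrist picture. The tab and rear wall fitted to about 2 px, so I worked from those.
- **Tab press:** the force read near zero at the end of the press. I took the release from the picture, which showed the ejector pins extended and the lid over the tab.

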